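# Pack the spacer rings in the transit case and press its seam

### The job

Slide open the transit case's clear cover, thread every spacer ring lying on the bench down the case's post, the largest at the bottom and each next smaller one above it, all fully home and let go, then slide the cover fully shut. After that take the seam stick from its rest and run its tip slowly (no faster than 3 cm a second) along the floor of the groove between the shut cover and the case's end wall, from the end near the robot to the far end, with its tip kept down in the groove. Put the stick back upright in its rest, all the way down, and leave the other things on the bench where they are.

Things in the scene. Friction and masses are not known exactly. Their poses are not given: they have to be found in the camera images.
- case: grey transit case, fixed to the bench, 190 mm (its x) by 284 mm (its y, from -84 to +200) by 72 mm high. Origin: at bench level on the post's axis; z up. Its open well spans x +-85 mm and y -60 to +70 mm, floor 8 mm above the bench, side walls 10 mm thick and 65 mm high; the part from y +70 to +200 is the solid deck (60 mm high) over which the clear cover parks when open
- post_seat (a point): foot of the case's upright steel post, on the well's floor, 8 mm above the bench; axes as the case. The post is 20 mm in diameter and stands 52 mm above this point, its top 10 mm tapering to 8 mm in diameter
- cover (a joint): the clear sliding cover's opening in m: 0 shut, 0.13 fully open, sliding to the case's +y; it stays where it is left (friction about 2.5 N). The cover is a 6 mm thick clear plate with a thin black rim, 176 mm (x) by 128 mm (y), underside 66 mm above the bench; shut it covers the well from y -62 to +66 mm in the case's frame. It starts shut or up to 50 mm open; the well is clear enough for work from about 0.12
- cover_grip (a point): middle of the black upright grip bar on top of the cover, 92 mm above the bench; the bar is 60 mm along the case's x, 16 mm thick along y, and rises from the cover's top (72 mm above the bench) to 104 mm; the point lies 12 mm below the bar's top
- ring_a: aluminium spacer ring, 64 mm outside diameter, 25 mm bore, 12 mm thick, lying flat on the bench; origin at its centre, mid thickness; z along its axis. May be absent
- ring_b: aluminium spacer ring, 57 mm outside diameter, 25 mm bore, 12 mm thick, lying flat on the bench; origin at its centre, mid thickness; z along its axis. May be absent
- ring_c: aluminium spacer ring, 50 mm outside diameter, 25 mm bore, 12 mm thick, lying flat on the bench; origin at its centre, mid thickness; z along its axis. May be absent
- ring_d: aluminium spacer ring, 43 mm outside diameter, 25 mm bore, 12 mm thick, lying flat on the bench; origin at its centre, mid thickness; z along its axis. May be absent
- stick: seam stick: upright square wooden handle 22 x 22 mm with a round steel nib 6 mm in diameter below. Origin: the nib's tip; z up along the stick. The nib is 16 mm long, the handle runs from 16 to 110 mm above the tip; sides parallel to its x and y. It starts standing in its rest with its tip 4 mm above the bench
- rest: fixed square wooden rest of the stick, 60 x 60 mm, 52 mm high; origin under its centre, z up, sides parallel to x and y. Pocket 32 x 32 mm from the top down to a ledge 20 mm above the bench, with a 12 x 12 mm hole through the ledge for the nib; the handle's shoulder sits on the ledge
- seam_1 (a point): point 1 of 7 on the floor of the seam groove, 64 mm above the bench, counted from the robot's end, 21.3 mm apart along the case's x. The groove runs straight along the case's x, bounded by the case's end wall (y -74 mm) and the edge of the shut cover (y -62 mm): 12 mm wide, 8 mm deep, with a dark seal strip on its floor
- seam_2 (a point): point 2 of 7 on the floor of the seam groove, 64 mm above the bench, counted from the robot's end, 21.3 mm apart along the case's x. Axes as the case
- seam_3 (a point): point 3 of 7 on the floor of the seam groove, 64 mm above the bench, counted from the robot's end, 21.3 mm apart along the case's x. Axes as the case
- seam_4 (a point): point 4 of 7 on the floor of the seam groove, 64 mm above the bench, counted from the robot's end, 21.3 mm apart along the case's x. Axes as the case
- seam_5 (a point): point 5 of 7 on the floor of the seam groove, 64 mm above the bench, counted from the robot's end, 21.3 mm apart along the case's x. Axes as the case
- seam_6 (a point): point 6 of 7 on the floor of the seam groove, 64 mm above the bench, counted from the robot's end, 21.3 mm apart along the case's x. Axes as the case
- seam_7 (a point): point 7 of 7 on the floor of the seam groove, 64 mm above the bench, counted from the robot's end, 21.3 mm apart along the case's x. Axes as the case
- tape_roll: roll of packing tape lying flat, brown, 96 mm across, 45 mm high; origin under its centre. Bystander
- small_carton: closed small brown carton, 100 x 140 x 60 mm high; origin under its centre. Bystander
- spray_can: can, 52 mm across, 120 mm tall; origin under its centre. Bystander
- screwdriver: black-handled screwdriver, 200 mm long, lying along its x axis; origin under its centre. Bystander
- battery_pack: black battery block, 90 x 60 x 35 mm high; origin under its centre. Bystander
- mug: white mug, 80 mm across, 90 mm tall, handle to its +y; origin under its centre. Bystander

How it is judged (in metres and radians):
On the way, in this order (a step that is already met when the one before it is completed fails the run):
1. every ring is home on the post, largest lowest, and let go (horizontal distance between each of ring_a, ring_b, ring_c, ring_d and post_seat below 0.005 m and z of ring_a in the frame of post_seat below 0.009 m and angle between the z axis of each of ring_a, ring_b, ring_c, ring_d and the z axis of case, either way round below 0.07 rad and linear speed of each of ring_a, ring_b, ring_c, ring_d below 0.03 m/s and contact force between the fingers and ring_a below 0.3 N and z of ring_b in the frame of post_seat below 0.021 m and contact force between the fingers and ring_b below 0.3 N and z of ring_c in the frame of post_seat below 0.033 m and contact force between the fingers and ring_c below 0.3 N and z of ring_d in the frame of post_seat below 0.045 m and contact force between the fingers and ring_d below 0.3 N and z of each of ring_b, ring_c, ring_d in the frame of ring_a above 0.009 m and z of each of ring_c, ring_d in the frame of ring_b above 0.009 m and z of ring_d in the frame of ring_c above 0.009 m), for 0.2 s.
2. the cover is slid shut (value of joint cover below 0.005 m), for 0.2 s.
3. with the cover shut, the stick's tip passes slowly along the groove's floor at seam point 1 of 7, counted from the robot's end (within 9 mm for 0.35 s) (distance between stick and seam_1 below 0.009 m and value of joint cover below 0.006 m), for 0.35 s.
4. with the cover shut, the stick's tip passes slowly along the groove's floor at seam point 2 of 7, counted from the robot's end (within 9 mm for 0.35 s) (distance between stick and seam_2 below 0.009 m and value of joint cover below 0.006 m), for 0.35 s.
5. with the cover shut, the stick's tip passes slowly along the groove's floor at seam point 3 of 7, counted from the robot's end (within 9 mm for 0.35 s) (distance between stick and seam_3 below 0.009 m and value of joint cover below 0.006 m), for 0.35 s.
6. with the cover shut, the stick's tip passes slowly along the groove's floor at seam point 4 of 7, counted from the robot's end (within 9 mm for 0.35 s) (distance between stick and seam_4 below 0.009 m and value of joint cover below 0.006 m), for 0.35 s.
7. with the cover shut, the stick's tip passes slowly along the groove's floor at seam point 5 of 7, counted from the robot's end (within 9 mm for 0.35 s) (distance between stick and seam_5 below 0.009 m and value of joint cover below 0.006 m), for 0.35 s.
8. with the cover shut, the stick's tip passes slowly along the groove's floor at seam point 6 of 7, counted from the robot's end (within 9 mm for 0.35 s) (distance between stick and seam_6 below 0.009 m and value of joint cover below 0.006 m), for 0.35 s.
9. with the cover shut, the stick's tip passes slowly along the groove's floor at seam point 7 of 7, counted from the robot's end (within 9 mm for 0.35 s) (distance between stick and seam_7 below 0.009 m and value of joint cover below 0.006 m), for 0.35 s.
At the end, for the whole second after the job is handed in: Every ring present sits flat and home on the post (axis within 5 mm, no more than 3 mm high), larger ones below smaller ones, released; the cover is shut to within 5 mm; the stick stands in its rest (within 12 mm, tip no more than 10 mm above the bench, within 0.15 rad of upright), at rest (all of step 1 and value of joint cover below 0.005 m and horizontal distance between stick and rest below 0.012 m and z of stick in the frame of rest below 0.01 m and angle between stick's own z axis and vertical below 0.15 rad and linear speed of stick below 0.03 m/s); the robot touches nothing.
It fails at once if a bystander is moved more than 40 mm (distance of any of tape_roll, small_carton, spray_can, screwdriver, battery_pack, mug from where it was at the start of the episode above 0.04 m).
Of ring_a, ring_b, ring_c, ring_d only 2 to 4 are there at a start; the rules pass over those that are not, and their reading is None.
At some moment in a run one of ring_a, ring_b, ring_c, ring_d may be knocked a few centimetres aside while the robot is not near it.
It also fails if it takes over 210 s, if anything falls off the work surface, if the arm or the gripper's body presses on something with over 40 N, if the wrist force passes 120 N, or if a joint passes its speed limit or range.

### The arm

A 7-joint arm with a two-finger parallel gripper is mounted at the origin on the work surface. World frame = base frame: x ahead of the robot, y to its left, z up, the work surface at z = 0. Lengths are in m, angles in degrees, forces in N, time in s.
With the tool pointing down it reaches from about 0.425 to 0.875 m from the base axis. Payload 4.7 kg.
Tool frame: the origin (TCP) lies at the centre of the arm's flange, where the gripper is bolted on; the fingertips stand 182 mm ahead of it and the grasp point (between the pads) lies 164 mm ahead of it; z points along the fingers, y is the line along which they close (so a half turn about z gives the same grasp; the last joint's range is limited). The gripper opens to 87 mm and grips with 3 to 60 N. Pads are 19 mm wide; open, the fingers measure 117 mm over their backs; the gripper's body (75 mm by 190 mm) begins 51 mm behind the grasp point.
Start: joints at [66.698, 18.392, -4.016, 83.108, 1.295, 78.541, -3.26], TCP at [0.266, -0.593, 0.405] pointing down, gripper open.
Joint ranges: [-163.93, 163.93], [-17.29, 119.83], [-79.2, 71.16], [3.27, 140.29], [-89.18, 269.18], [5.43, 117.66], [-154.24, 154.24]. Speed limits (degrees/s): [147.25, 147.25, 180, 180, 180, 180, 180].

### API

Orientations are given as [roll, pitch, yaw] about the fixed x, y, z axes, in that order (R = Rz(yaw) Ry(pitch) Rx(roll)).
In Python, from cell import env gives the robot as it stands. The module is installed in compiled form; this text tells all that it offers.
- The arm moves only by the tool step_arm, never from a script. Its argument "steps" is one flat list of numbers, 5 for each row, row after row: the opening, from 0 (shut) to 1 (fully open), then the shift along the tool's x, y, z in mm, then the turn about the tool's z in degrees. In form: [grip, dx, dy, dz, roll, grip, dx, dy, dz, roll, ...]. A call has 1 to 12 rows; each row shifts and turns the commanded pose from where the row before left it, along the tool's axes as they then stand; what a row does not reach is not made up. A row lasts 1/8 s, in which the tool goes at most 62.5 mm and 10.7 degrees, less where a joint would pass 70% of its speed; a pose out of reach is approached as far as the arm can. A call with a gripper value outside its range is refused whole. The fingers move at their own pace and stop on an object; "grip_force" is the grip in N (left out, the last holds). Time passes only in rows, so rows that do not move let the fingers close. It gives the time, the measured TCP pose, the force, the opening and the grip force at its end, in the units of the state.
- env.get_obs(): the state, without advancing time (a new reading comes with each control period).
- env.read_camera(name): name is "scene" or "side" or "wrist"; returns a dict with "image" (480x640x3 uint8, red, green, blue), "camera_matrix" (3x3 intrinsics, pixels), "R" (3x3) and "t" (3): a world point X has camera coordinates R X + t. Camera axes: x right, y down, z forward; pixel columns grow to the right and rows downward; lengths in m; the calibration is good to about 2 mm. A picture is of the moment at which its call begins. There is no depth.
- env.sign_off(): hands the job in; it is judged then, once.
The state is a dict: "time_s": time; "qpos": joint angles; "joint_velocities": joint speeds; "effort": joint torques, N m; "tool_pos": TCP position; "tool_rot": TCP orientation; "force": force on the tool from outside, world axes, zero at the start; "wrist_torque": the same for the moment, N m; "grip_width": finger opening in m; "grasp_force": force on a finger pad.
Only numpy, scipy, OpenCV 4.12 (cv2) and the standard library are available. Lean on these libraries where they do the work, as an engineer would, in place of code of your own. Each camera call takes 0.05 s, during which the arm holds its last target. There are 200 camera calls.

## Working session

There is one attempt and no reset: what is moved stays moved. The work goes in short steps, Python scripts to look and compute and a tool call to move; the robot and the scene stay as the last step left them, time stands still between calls to the robot, and variables do not carry over. Pictures are saved under pics/ and viewed, at most 14 in all, crops included, and the job is handed in when it is done.

Besides the shell and the picture viewer there is one more tool, called after "Request:" as name(argument=value, ...) on one line, values as JSON. step_arm: Moves the arm, as the interface text tells. Its arguments: {"type":"object","properties":{"steps":{"type":"array","items":{"type":"number"}},"grip_force":{"type":"number"}},"required":["steps"]}

```bash
mkdir -p pics; ls; cat > h.py <<'E'
import numpy as np, cv2
from cell import env
def cam(n,save=None):
    c=env.read_camera(n)
    if save: cv2.imwrite('pics/'+save,c['image'][:,:,::-1])
    return c
def ray(c,u,v,z):
    K,R,t=np.array(c['camera_matrix']),np.array(c['R']),np.array(c['t'])
    o=-R.T@t; d=R.T@np.linalg.inv(K)@np.array([u,v,1.])
    return o+d*(z-o[2])/d[2]
def proj(c,X):
    K,R,t=np.array(c['camera_matrix']),np.array(c['R']),np.array(c['t'])
    p=K@(R@np.array(X)+t); return p[:2]/p[2]
E
python3 - <<'E'
from h import *
for n in ['scene','side','wrist']:
    c=cam(n,n+'0.png'); R=np.array(c['R']);print(n,(-R.T@np.array(c['t'])).round(3),R[2].round(2),c['camera_matrix'][0][0])
o=env.get_obs();print({k:np.round(v,3) for k,v in o.items()})
E
```

```text
pics
scene [1.267 0.279 0.88 ] [-0.65 -0.24 -0.72] 441.0248587338749
side [0.274 1.283 0.98 ] [ 0.16 -0.81 -0.57] 625.0927626990677
wrist [ 0.336 -0.562  0.383] [-0.26 -0.11 -0.96] 387.9695976738081
{'time_s': np.float64(0.15), 'qpos': array([66.699, 18.427, -4.016, 83.159,  1.296, 78.541, -3.261]), 'joint_velocities': array([ 0.011, -0.124,  0.024, -0.159, -0.007, -0.03 , -0.022]), 'effort': array([ 1.0000e-03, -4.9180e+01, -4.0400e-01, -3.1288e+01, -6.4000e-02,
        4.0000e-02,  0.0000e+00]), 'tool_pos': array([ 0.265, -0.593,  0.404]), 'tool_rot': array([-1.79919e+02,  6.00000e-03,  2.41110e+01]), 'force': array([0.497, 0.454, 0.877]), 'wrist_torque': array([-0.027, -0.032, -0.011]), 'grasp_force': np.float64(0.0), 'grip_width': np.float64(0.087)}
```

View pics/scene0.png

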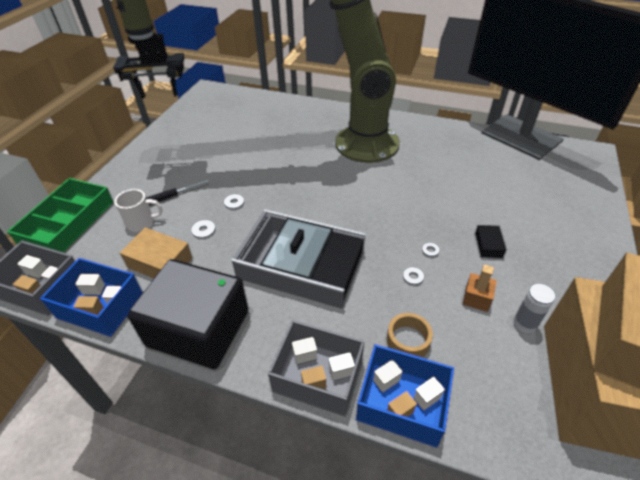

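View pics/side0.png

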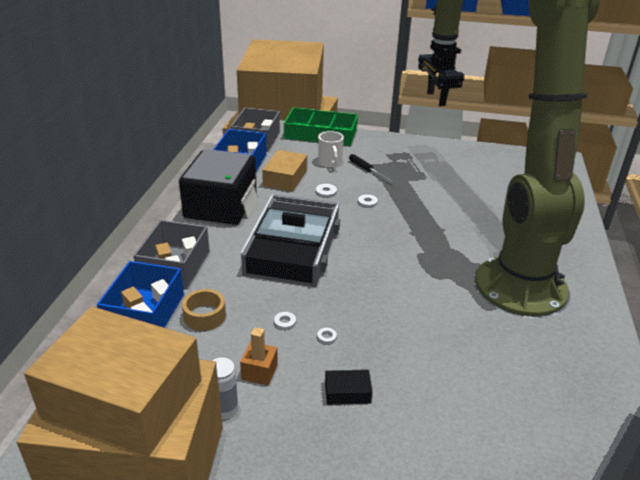

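The scene view shows four rings at about (203,229), (234,201), (431,250) and (413,276). The case is around (300,255) with its cover partly open, and the stick stands in its rest at (481,290). The side view shows the same layout, with rings at (326,190), (368,200), (285,320) and (327,336).

```bash
cat >> h.py <<'E'
def rings(c,pts,z=0.006,w=22,thr=165):
    im=c['image'].astype(int); out=[]
    m=((im.min(2)>thr)&(im.max(2)-im.min(2)<30)).astype(np.uint8)
    for u,v in pts:
        u,v=int(u),int(v); s=np.zeros_like(m); s[max(v-w,0):v+w,max(u-w,0):u+w]=m[max(v-w,0):v+w,max(u-w,0):u+w]
        cs,_=cv2.findContours(s,cv2.RETR_EXTERNAL,cv2.CHAIN_APPROX_NONE)
        if not cs: out.append(None); continue
        k=max(cs,key=cv2.contourArea)
        P=np.array([ray(c,*p[0],z)[:2] for p in k]).astype(np.float32)
        (cx,cy),ax,_=cv2.fitEllipse(P*1000); out.append((round(cx),round(cy),[round(float(a),1) for a in ax]))
    return out
E
python3 - <<'E'
from h import *
c=cam('scene'); d=cam('side')
print(rings(c,[(203,229),(234,201),(431,250),(413,276)])); print(rings(d,[(326,190),(368,200),(327,336),(285,320)]))
for n,cc,(x,y,w,h) in [('s',c,(225,200,150,110)),('d',d,(235,185,115,100))]:
    cv2.imwrite(f'pics/crop_{n}.png',cv2.resize(np.ascontiguousarray(cc['image'][y:y+h,x:x+w,::-1]),None,fx=5,fy=5,interpolation=2))
print('stick top',ray(c,487,269,.114),ray(d,258,331,.114)); 
for u,v in [(480,290)]: print(ray(c,u,v,.04))
print(ray(d,259,362,.04))
E
```

```text
[(549, -333, [69.2, 72.9]), (416, -301, [62.2, 64.1]), (427, 287, [46.0, 53.6]), (520, 265, [49.9, 90.1])]
[(555, -336, [64.7, 66.3]), (423, -306, [57.5, 57.8]), (433, 282, [41.5, 43.5]), (536, 256, [49.6, 49.8])]
stick top [0.5554472  0.41593611 0.114     ] [0.54929339 0.41738764 0.114     ]
[0.55707789 0.41862374 0.04      ]
[0.54600072 0.42942632 0.04      ]
```

View pics/crop_s.png

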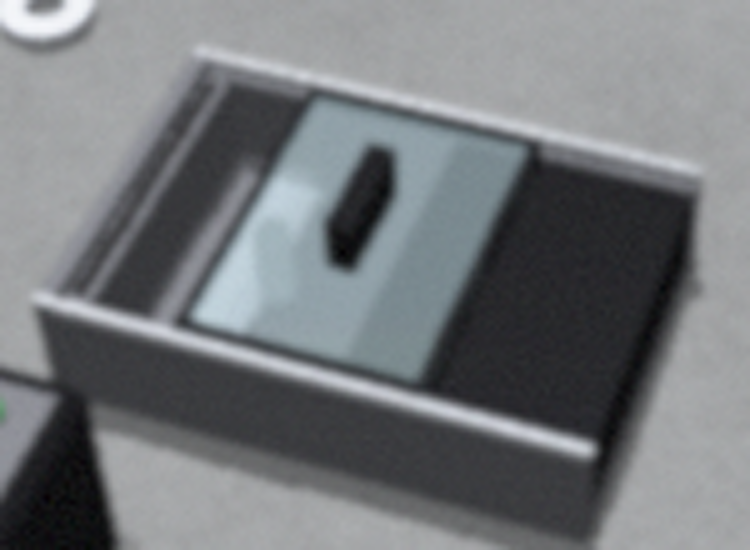

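```bash
python3 - <<'E'
from h import *
c=cam('scene')
px=np.array([(200,50),(38,298),(592,452),(700,178)])/5+np.array([225,200])
for z in (.065,.072):
    P=np.array([ray(c,*p,z)[:2] for p in px]);print(z,P.round(3).tolist(),[round(np.linalg.norm(P[i]-P[(i+1)%4]),3) for i in range(4)],[round(np.degrees(np.arctan2(*(P[(i+1)%4]-P[i])[::-1])),1) for i in range(4)])
for p in [(380,148),(345,265)]: print(ray(c,*(np.array(p)/5+[225,200]),.1))
E
```

```text
0.065 [[0.485, -0.16], [0.674, -0.163], [0.677, 0.121], [0.494, 0.123]] [np.float64(0.189), np.float64(0.284), np.float64(0.184), np.float64(0.283)] [np.float64(-0.9), np.float64(89.3), np.float64(179.4), np.float64(-91.8)]
0.072 [[0.492, -0.156], [0.679, -0.159], [0.682, 0.122], [0.5, 0.125]] [np.float64(0.187), np.float64(0.282), np.float64(0.182), np.float64(0.281)] [np.float64(-0.9), np.float64(89.3), np.float64(179.4), np.float64(-91.8)]
[ 0.55660413 -0.02638945  0.1       ]
[ 0.63466491 -0.01463742  0.1       ]
```

View pics/crop_d.png

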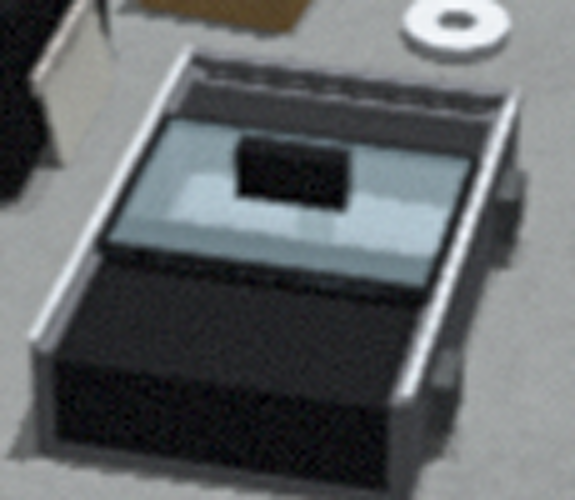

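The crops show the case rim corners cleanly. It measures 189 x 284 mm at z 0.065, so the origin is near (0.585, -0.075) with yaw about -0.5°. The grip bar is near y -0.02, which puts the cover about 50 mm open.

Request:
step_arm(steps=[1, 0, 0, 0, 8, 1, 0, 0, 0, 8, 1, 0, 0, 0, 8, 1, 25, -50, 0, 0, 1, 25, -50, 0, 0, 1, 25, -50, 0, 0, 1, 25, -50, 0, 0, 1, 25, -50, 0, 0, 1, 25, -50, 0, 0, 1, 0, 0, 0, 0])

```text
time_s: 1.55
tool_pos: [0.4174, -0.2881, 0.4052]
tool_rot: [-180.0, -0.1, 0.6]
force: [-0.1, -1.0, -0.3]
grip_width: 0.0871
grasp_force: 0.0
```

```bash
python3 - <<'E'
from h import *
c=cam('wrist','w1.png')
pts=[proj(c,(.552,-.335,.006)),proj(c,(.419,-.303,.006))];print(pts)
print(rings(c,pts,w=60))
E
```

```text
[array([374.73820426,  67.35124554]), array([335.46784008, 212.96099291])]
[(556, -344, [93.5, 120.9]), (422, -298, [54.4, 56.7])]
```

Request:
step_arm(steps=[1, 25, -50, 0, 0, 1, 25, -50, 0, 0, 1, 25, -50, 0, 0, 1, 25, -50, 0, 0, 1, 25, -40, 0, 0, 1, 25, -30, 0, 0, 1, 0, 0, 0, 0, 1, 0, 0, 0, 0])

```text
time_s: 2.6
tool_pos: [0.5643, -0.0249, 0.4043]
tool_rot: [179.9, 0.1, -0.0]
force: [-0.7, -0.7, -0.5]
grip_width: 0.0872
grasp_force: 0.0
```

```bash
python3 - <<'E'
from h import *
c=cam('wrist','w2.png')
pts=[proj(c,(.533,.258,.006)),proj(c,(.430,.284,.006))];print(pts)
print(rings(c,pts,w=60))
E
```

```text
[array([ 40.26617126, 243.53966458]), array([ 35.60785496, 334.57401692])]
[(531, 249, [112.4, 153.6]), (485, 259, [33.4, 127.6])]
```

View pics/w2.png

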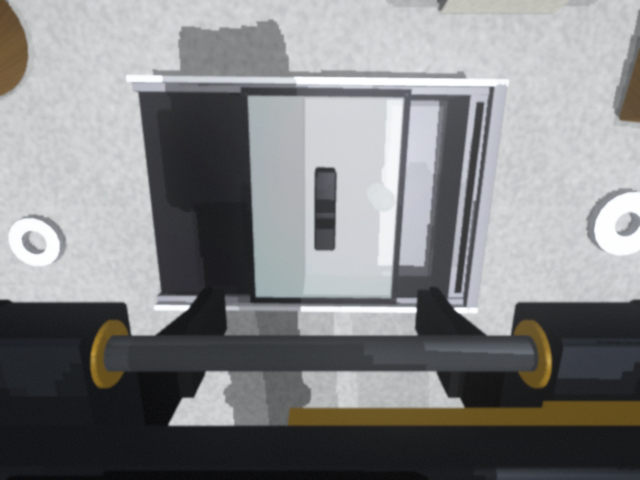

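The wrist view (up is +x, left is +y) shows the case corners at about (130,78), (506,82), (475,308) and (157,308). The grip bar is at u 315–336, v 168–250, and the cover edge at u ≈ 247–400.

```bash
python3 - <<'E'
from h import *
c=cam('wrist')
for z in (.065,.072):
    P=np.array([ray(c,*p,z)[:2] for p in [(130,76),(507,80),(475,311),(156,311)]]);print(z,P.round(4).tolist(),[round(np.linalg.norm(P[i]-P[(i+1)%4]),3) for i in range(4)],[round(np.degrees(np.arctan2(*(P[(i+1)%4]-P[i])[::-1])),1) for i in range(4)])
for p in [(315,210),(336,210),(325,168),(325,250)]: print('bar',ray(c,*p,.104).round(4))
for p in [(249,200),(402,200),(320,90),(320,299)]: print('cover',ray(c,*p,.072).round(4))
for p in [(463,200),(477,200),(487,200),(494,200)]: print('groove',ray(c,*p,.064).round(4))
print(rings(c,[(36,242)],w=34,thr=215))
E
```

```text
0.065 [[0.6822, 0.1186], [0.6796, -0.1677], [0.4869, -0.1652], [0.4869, 0.1222]] [np.float64(0.286), np.float64(0.193), np.float64(0.287), np.float64(0.195)] [np.float64(-90.5), np.float64(179.3), np.float64(90.0), np.float64(-1.1)]
0.072 [[0.6813, 0.1154], [0.6787, -0.1645], [0.4903, -0.1621], [0.4903, 0.119]] [np.float64(0.28), np.float64(0.188), np.float64(0.281), np.float64(0.191)] [np.float64(-90.5), np.float64(179.3), np.float64(90.0), np.float64(-1.1)]
bar [ 0.5868 -0.0218  0.104 ]
bar [ 0.5868 -0.0372  0.104 ]
bar [ 0.617 -0.029  0.104]
bar [ 0.5562 -0.0292  0.104 ]
cover [0.5888 0.032  0.072 ]
cover [ 0.5888 -0.0918  0.072 ]
cover [ 0.6717 -0.0254  0.072 ]
cover [ 0.5018 -0.0255  0.072 ]
groove [ 0.5875 -0.1442  0.064 ]
groove [ 0.5875 -0.1558  0.064 ]
groove [ 0.5875 -0.1641  0.064 ]
groove [ 0.5875 -0.1699  0.064 ]
[(534, 265, [49.9, 50.4])]
```

Request:
step_arm(steps=[1, 12, 2, 50, 0, 1, 10, 3, 50, 0, 1, 0, 0, 30, 0, 1, 0, 0, 16, 0, 0.1, 0, 0, 0, 0, 0, 0, 0, 0, 0, 0, 0, 0, 0, 0, 0, 0, 0, 0, 0, 0, 0, 0, 0, 0], grip_force=30)

```text
time_s: 3.82
tool_pos: [0.5865, -0.0277, 0.2592]
tool_rot: [180.0, -0.0, 0.1]
force: [-0.9, 0.6, 0.5]
grip_width: 0.045
grasp_force: 0.0
```

Request:
step_arm(steps=[0, 0, 0, 0, 0, 0, 0, 0, 0, 0, 0, 0, 0, 0, 0, 0, 0, 0, 0, 0, 0, 0, 0, 0, 0, 0, 0, 0, 0, 0], grip_force=30)

```text
time_s: 4.58
tool_pos: [0.5864, -0.0278, 0.2587]
tool_rot: [180.0, 0.0, 0.1]
force: [-0.4, -0.3, 0.2]
grip_width: 0.0164
grasp_force: 30.0
```

Request:
step_arm(steps=[0, 0, -15, 0, 0, 0, 0, -20, 0, 0, 0, 0, -20, 0, 0, 0, 0, -15, 0, 0, 0, 0, -8, 0, 0, 0, 0, -3, 0, 0, 0, 0, 0, 0, 0])

```text
time_s: 5.45
tool_pos: [0.5869, 0.0527, 0.2587]
tool_rot: [179.8, -0.1, 0.1]
force: [5.1, -6.9, -3.5]
grip_width: 0.0159
grasp_force: 30.0
```

Request:
step_arm(steps=[0, 0, -3, 0, 0, 0, 0, 0, 0, 0, 0, 0, 0, 0, 0])

```text
time_s: 5.82
tool_pos: [0.587, 0.0533, 0.2587]
tool_rot: [179.7, -0.1, -0.0]
force: [3.3, -11.4, -2.0]
grip_width: 0.0159
grasp_force: 30.0
```

Request:
step_arm(steps=[0, 0, 3, 0, 0, 0.6, 0, 0, 0, 0, 0.6, 0, 0, 0, 0, 0.6, 0, 0, 0, 0, 0.6, 0, 0, -30, 0, 0.6, 0, 20, -50, 0, 1, 0, 50, -20, 0, 1, -10, 50, 0, 0, 1, -12, 15, 0, 0, 1, 0, 0, 0, 0, 1, 0, 0, 0, 0])

```text
time_s: 7.2
tool_pos: [0.5648, -0.0792, 0.3587]
tool_rot: [-179.9, -0.0, 0.3]
force: [1.0, 0.5, -0.2]
grip_width: 0.0864
grasp_force: 0.0
```

```bash
python3 - <<'E'
from h import *
c=cam('wrist','w3.png')
print(env.get_obs()['tool_pos'],proj(c,(.586,-.0785,.06)),proj(c,(.586,-.0785,.008)))
E
```

```text
[ 0.56491118 -0.07916685  0.35873082] [319.71662018 212.94328754] [319.94008478 200.8985171 ]
```

View pics/w3.png

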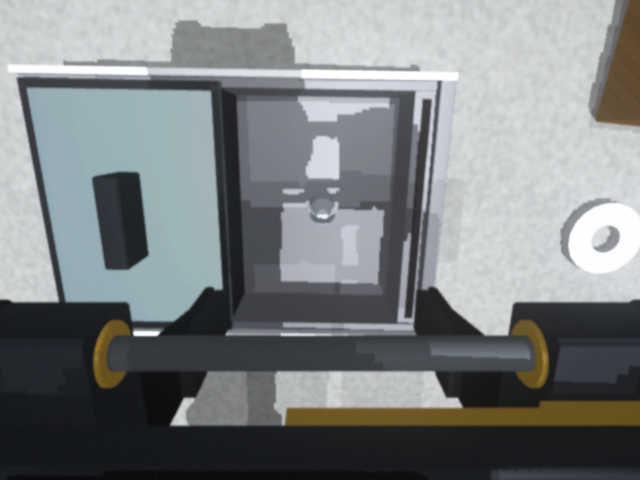

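The cover is fully open. The post is at about (322,208), and ring_a is on the right at (603,237).

```bash
python3 - <<'E'
from h import *
im=cv2.imread('pics/w3.png')
cv2.imwrite('pics/w3c.png',cv2.resize(im[180:240,290:355],None,fx=9,fy=9,interpolation=2))
c=cam('wrist')
print(ray(c,322,208,.06),rings(c,[(603,237)],w=38,thr=225))
E
```

```text
[ 0.58976475 -0.08009271  0.06      ] [(553, -331, [62.6, 64.8])]
```

View pics/w3c.png

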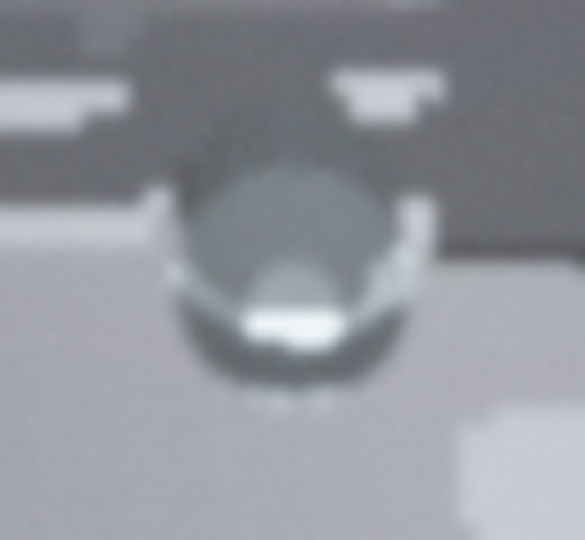

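The enlarged crop shows the post's top disc centred at (322.8, 213.9). With the roughly 1.7 mm wrist-camera bias in y found at the bar grasp, the post is at about (0.586, -0.079).

```bash
python3 - <<'E'
from h import *
c=cam('scene')
for n,p,z in [('mug top',(131,197),.09),('mug handle',(157,210),.045),('carton near-corner TR',(189,247),.06),('carton T',(150,229),.06),('carton L',(121,245),.06),('boxtop',(132,304),.0),('box base L',(133,325),0),('box base F',(193,358),0),('box base R',(246,310),0),('scr tip',(207,183),0.01),('scr h',(150,197),.015),('bin top-left',(286,325),.06),('tape',(410,326),.045),('spray',(540,293),.12),('batt',(490,235),.035)]: print(n,ray(c,*p,z).round(3))
print(rings(c,[(203,229),(234,201),(431,250),(413,276)],w=16))
E
```

```text
mug top [ 0.576 -0.52   0.09 ]
mug handle [ 0.561 -0.461  0.045]
carton near-corner TR [ 0.667 -0.29   0.06 ]
carton T [ 0.643 -0.423  0.06 ]
carton L [ 0.716 -0.461  0.06 ]
boxtop [ 0.832 -0.367  0.   ]
box base L [ 0.882 -0.328  0.   ]
box base F [ 0.911 -0.151  0.   ]
box base R [ 0.759 -0.095  0.   ]
scr tip [ 0.375 -0.413  0.01 ]
scr h [ 0.492 -0.541  0.015]
bin top-left [0.801 0.029 0.06 ]
tape [0.709 0.283 0.045]
spray [0.593 0.524 0.12 ]
batt [0.361 0.429 0.035]
[(547, -334, [92.7, 142.5]), (418, -299, [101.9, 165.3]), (434, 289, [95.9, 126.3]), (533, 260, [90.0, 119.7])]
```

Request:
step_arm(steps=[1, -6, 45, 0, 0, 1, -6, 45, 0, 0, 1, -6, 45, 0, 0, 1, -6, 45, 0, 0, 1, -6, 45, 0, 0, 1, -4, 29, 0, 0, 1, 0, 0, 0, 0])

```text
time_s: 8.22
tool_pos: [0.5304, -0.3381, 0.3581]
tool_rot: [180.0, 0.0, -0.1]
force: [-0.8, 1.0, 1.2]
grip_width: 0.0871
grasp_force: 0.0
```

```bash
cat >> h.py <<'E'
def wring(x,y,w=60,thr=225):
    c=cam('wrist'); o=env.get_obs(); p=proj(c,(x,y,.006)); r=rings(c,[p],w=w,thr=thr)
    print('tcp',np.round(o['tool_pos'],4),np.round(o['tool_rot'],1),'px',p.round(),r)
E
python3 -c "
from h import *
wring(.552,-.333)"
```

```text
tcp [ 0.5312 -0.3358  0.3583] [-1.799e+02  0.000e+00  1.000e-01] px [314. 200.] [(537, -327, [26.5, 57.2])]
```

```bash
python3 -c "
from h import *
c=cam('wrist');g=c['image'][140:270,240:390]
print(g.min(2)[::10,::8])
cv2.imwrite('pics/w4c.png',cv2.resize(np.ascontiguousarray(g[:,:,::-1]),None,fx=4,fy=4))"
```

```text
[[107 110 111 111 113 111 113 110 115 167 182 175 164 112 113 115 115 117
  112]
 [112 114 105 107 105 109 114 113 109 182 184 177 167 115 116 116 114 115
  113]
 [103 108 108 111 109 109 117 117 121 150 140 175 148 117 113 107 103 101
  114]
 [107 105 104 108 107 115 175 198 197 253 253 253 189 116  99 101  99 100
  104]
 [109  99  99  99  99 177 188 198 195 246 209 209 207 133 104 100 104 104
  101]
 [108 136 105 106 108 242 238 240 134 129 132 211 212 170 105 102 101 103
   99]
 [141 127 143 150 163 169 170 135 169 164 148 163 167 170 104  92  92  89
  102]
 [154 141 141 137 135 234 239 243 116  91 152 244 244 133 148 143 141 146
  140]
 [153 150 134 137 144 153 234 233 238 241 240 243 242 146 146 142 144 142
  146]
 [146 146 140 139 142 143 143 228 236 240 237 222 153 168 171 143 145 146
  139]
 [157 156 136 136 139 139 140 145 141 140 145 139 142 142 167 142 146 147
  148]
 [153 148 139 144 142 142 138 140 138 143 141 144 145 140 167 148 144 143
  135]
 [157 154 138 138 146 138 142 142 152 141 136 146 137 147 159 142 148 149
  143]]
```

View pics/w4c.png

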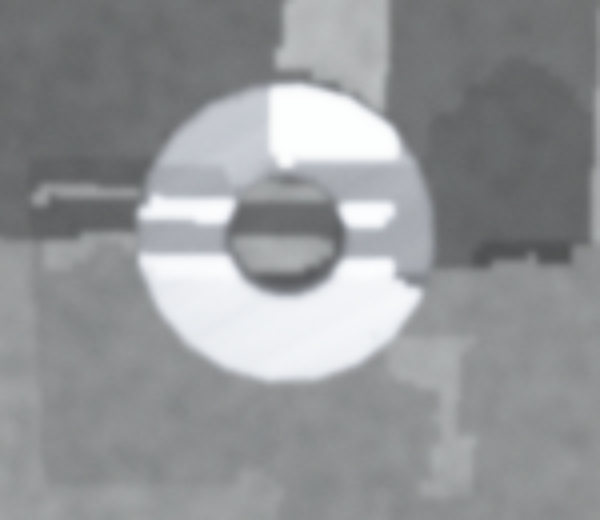

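The crop shows ring_a with its outer edge at u 138–434, v 80–382, which gives a centre at pixel (311.5, 197.8). The robot's shadow breaks up the brightness mask.

Request:
step_arm(steps=[1, 12, -2, 50, 0, 1, 11, -3, 50, 0, 1, 0, 0, 40, 0, 1, 0, 0, 25, 0, 1, 0, 0, 8, 0, 0.3, 0, 0, 0, 0, 0, 0, 0, 0, 0, 0, 0, 0, 0, 0, 0, 0, 0, 0, 0], grip_force=20)

```text
time_s: 9.45
tool_pos: [0.5546, -0.3307, 0.1872]
tool_rot: [180.0, -0.1, 0.1]
force: [-0.2, 1.0, 4.8]
grip_width: 0.0634
grasp_force: 20.0
```

```bash
cat >> h.py <<'E'
def hring(x,y,D,w=60,z=.012):
    c=cam('wrist'); o=env.get_obs(); p=proj(c,(x,y,z)); s=np.linalg.norm(proj(c,(x+D/2,y,z))-proj(c,(x-D/2,y,z)))/2
    u,v=[int(max(a,w)) for a in p]; g=c['image'][v-w:v+w,max(u-w,0):u+w].max(2); f=4
    g=cv2.GaussianBlur(cv2.resize(g,None,fx=f,fy=f,interpolation=2),(0,0),3)
    h=cv2.HoughCircles(g,cv2.HOUGH_GRADIENT_ALT,1.5,40,param1=120,param2=.6,minRadius=int(s*f*.85),maxRadius=int(s*f*1.2))
    print('tcp',np.round(o['tool_pos'],4),'pred',p.round(1),s.round(1))
    if h is not None:
        for a,b,r in h[0][:4]:
            q=(u-w+a/f,v-w+b/f); print(np.round(q,1),'r',round(float(r/f),1),ray(c,*q,z).round(4))
E
python3 -c "
from h import *
print(env.get_obs()['grip_width'])"
```

```text
0.06336557721071695
```

Request:
step_arm(steps=[0, 0, 0, -10, 0, 0, 0, 0, -30, 0, 0, 0, 0, -40, 0, 0, 0, 0, -25, 0, 0, 5, -40, 0, 0, 0, 6, -45, 0, 0, 0, 6, -45, 0, 0, 0, 6, -45, 0, 0, 0, 5, -42, 0, 0, 0, 3, -25, 0, 0, 0, 0, -10, 0, 0, 0, 0, 0, 0, 0])

```text
time_s: 10.95
tool_pos: [0.5843, -0.0789, 0.2908]
tool_rot: [180.0, 0.0, 0.1]
force: [-0.7, -0.8, -0.8]
grip_width: 0.0632
grasp_force: 20.0
```

```bash
python3 - <<'E'
from h import *
o=env.get_obs();print(o['tool_pos'],o['tool_rot'],o['grip_width'],o['force'])
c=cam('wrist','w5.png');cv2.imwrite('pics/w5.png',c['image'][150:480,160:480,::-1].repeat(1,0))
print(proj(c,(.586,-.0788,.06)),proj(c,np.array(o['tool_pos'])-[0,0,.182]))
E
```

```text
[ 0.5843483  -0.078881    0.29084146] [1.79962484e+02 1.09485696e-02 1.34594019e-01] 0.06323208254998162 [-0.73993215 -0.76778063 -0.84802   ]
[319.37208745 269.70413071] [319.26138352 309.49713685]
```

View pics/w5.png

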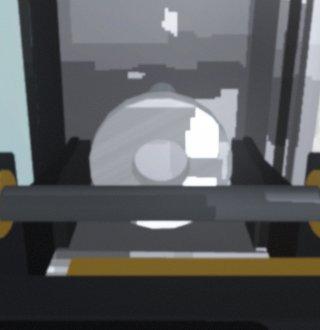

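The ring is held centred at about (319.5, 310) and the post peeks out above it at u ≈ 322, so the post's y is about -0.080.

Request:
step_arm(steps=[0, 1.5, 1, 20, 0, 0, 0, 0, 15, 0, 0, 0, 0, 10, 0, 0, 0, 0, 7, 0, 0, 0, 0, 7, 0, 0, 0, 0, 7, 0, 0, 0, 0, 0, 0])

```text
time_s: 11.88
tool_pos: [0.5858, -0.0797, 0.2242]
tool_rot: [-180.0, 0.1, 0.1]
force: [-0.0, -0.3, -0.9]
grip_width: 0.0634
grasp_force: 20.0
```

Request:
step_arm(steps=[0, 0, 0, 8, 0, 0, 0, 0, 8, 0, 0, 0, 0, 7, 0, 0, 0, 0, 4, 0, 0, 0, 0, 2, 0, 0, 0, 0, 0, 0])

```text
time_s: 12.62
tool_pos: [0.5861, -0.0797, 0.1957]
tool_rot: [180.0, -0.0, 0.1]
force: [-0.1, 0.1, -1.4]
grip_width: 0.0635
grasp_force: 20.0
```

Request:
step_arm(steps=[0.85, 0, 0, 0, 0, 0.85, 0, 0, 0, 0, 0.85, 0, 0, -15, 0, 0.85, 0, 0, -40, 0, 1, 0, 0, -45, 0, 1, -30, 35, -30, 0, 1, -35, 40, -20, 0, 1, -35, 40, -10, 0, 1, -35, 40, -4, 0, 1, -35, 40, 0, 0, 1, -16, 25, 0, 0, 1, 0, 0, 0, 0])

```text
time_s: 14.12
tool_pos: [0.3989, -0.3021, 0.3611]
tool_rot: [179.9, -0.1, -0.2]
force: [-0.0, 0.2, -0.0]
grip_width: 0.0872
grasp_force: 0.0
```

```bash
python3 - <<'E'
from h import *
hring(.4195,-.303,.057)
E
```

```text
tcp [ 0.4002 -0.3004  0.3609] pred [320.4 202.2] 33.1
```

```bash
sed -i "s/c=cam('wrist'); o=env.get_obs(); p=proj(c,(x,y,z)); s=/c=cam('wrist','last.png'); o=env.get_obs(); p=proj(c,(x,y,z)); s=/; s/HOUGH_GRADIENT_ALT,1.5,40,param1=120,param2=.6/HOUGH_GRADIENT,2,40,param1=60,param2=25/; s/max(2); f=4/mean(2).astype(np.uint8); f=4/" h.py
python3 - <<'E'
from h import *
hring(.4195,-.303,.057)
im=cv2.imread('pics/last.png');cv2.imwrite('pics/w6c.png',cv2.resize(im[130:280,230:410],None,fx=4,fy=4))
E
```

```text
tcp [ 0.4009 -0.2994  0.3607] pred [322.9 203.9] 33.1
[318.2 199.2] r 31.8 [ 0.4235 -0.2991  0.012 ]
```

View pics/w6c.png

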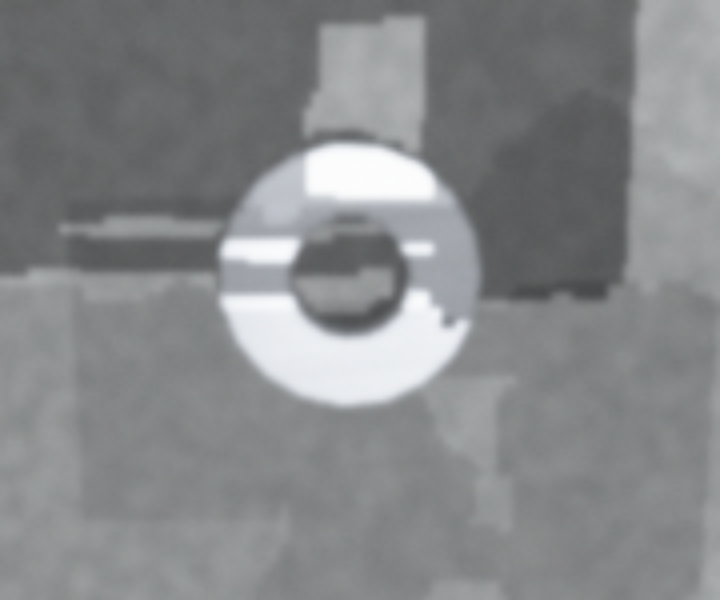

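Ring_b's outer edge is at u 219–482, v 140–408 in the crop, so its centre is at pixel (317.5, 198.5), in agreement with Hough.

Request:
step_arm(steps=[1, 12, 0, 50, 0, 1, 11, -1, 50, 0, 1, 0, 0, 40, 0, 1, 0, 0, 26, 0, 1, 0, 0, 8, 0, 0.3, 0, 0, 0, 0, 0, 0, 0, 0, 0, 0, 0, 0, 0, 0, 0, 0, 0, 0, 0, 0, 0, 0, 0, 0])

```text
time_s: 15.48
tool_pos: [0.4237, -0.2992, 0.1866]
tool_rot: [180.0, -0.1, 0.1]
force: [0.5, 1.2, 4.3]
grip_width: 0.0565
grasp_force: 20.0
```

Request:
step_arm(steps=[0, 0, 0, -10, 0, 0, 0, 0, -35, 0, 0, 0, 0, -40, 0, 0, 20, -25, -20, 0, 0, 30, -40, 0, 0, 0, 32, -45, 0, 0, 0, 32, -45, 0, 0, 0, 28, -40, 0, 0, 0, 15, -20, 0, 0, 0, 5, -5, 0, 0, 0, 0, 0, 0, 0])

```text
time_s: 16.85
tool_pos: [0.5847, -0.0795, 0.2906]
tool_rot: [180.0, 0.0, 0.1]
force: [0.3, -0.2, -0.2]
grip_width: 0.0567
grasp_force: 20.0
```

Request:
step_arm(steps=[0, 0, 0, 0, 0, 0, 0, 0, 0, 0])

```text
time_s: 17.1
tool_pos: [0.5845, -0.0801, 0.2907]
tool_rot: [180.0, 0.0, -0.0]
force: [0.8, -0.0, -0.5]
grip_width: 0.0562
grasp_force: 20.0
```

Request:
step_arm(steps=[0, 1.5, 0, 20, 0, 0, 0, 0, 15, 0, 0, 0, 0, 10, 0, 0, 0, 0, 7, 0, 0, 0, 0, 7, 0, 0, 0, 0, 7, 0, 0, 0, 0, 7, 0, 0, 0, 0, 6, 0, 0, 0, 0, 3, 0, 0, 0, 0, 1, 0, 0, 0, 0, 0, 0])

```text
time_s: 18.48
tool_pos: [0.5866, -0.0787, 0.2078]
tool_rot: [180.0, -0.0, 0.1]
force: [-0.9, -0.4, -1.7]
grip_width: 0.0565
grasp_force: 20.0
```

Request:
step_arm(steps=[0.8, 0, 0, 0, 0, 0.8, 0, 0, 0, 0, 0.8, 0, 0, -15, 0, 0.8, 0, 0, -45, 0, 1, 0, 0, -50, 0, 1, -10, -40, -30, 0, 1, -10, -50, -10, 0, 1, -15, -55, 0, 0, 1, -15, -55, 0, 0, 1, -12, -55, 0, 0, 1, -12, -50, 0, 0, 1, 0, -34, 0, 0])

```text
time_s: 19.98
tool_pos: [0.5102, 0.2633, 0.3594]
tool_rot: [-180.0, -0.1, 0.3]
force: [1.6, 0.1, 0.0]
grip_width: 0.087
grasp_force: 0.0
```

Request:
step_arm(steps=[1, 0, 0, 0, 0, 1, 0, 0, 0, 0, 1, 0, 0, 0, 0])

```text
time_s: 20.35
tool_pos: [0.5125, 0.2585, 0.3579]
tool_rot: [179.9, -0.0, -0.0]
force: [-0.1, 0.4, 0.7]
grip_width: 0.0871
grasp_force: 0.0
```

```bash
python3 - <<'E'
from h import *
hring(.534,.262,.050,w=75)
c=cam('wrist');print('d?',proj(c,(.431,.285,.012)))
c=cam('scene');print(rings(c,[(431,250),(413,276)],w=13,thr=190))
E
```

```text
tcp [0.5124 0.2586 0.3578] pred [315.5 201.5] 29.4
[317.2 198.2] r 29.0 [0.5368 0.2606 0.012 ]
[278.8 154.8] r 29.8 [0.5725 0.292  0.012 ]
d? [290.98684728 312.52038642]
[(404, 261, [9.7, 27.9]), None]
```

Request:
step_arm(steps=[1, 12, -1, 50, 0, 1, 12, -1, 50, 0, 1, 0, 0, 40, 0, 1, 0, 0, 24, 0, 1, 0, 0, 7, 0, 0.3, 0, 0, 0, 0, 0, 0, 0, 0, 0, 0, 0, 0, 0, 0, 0, 0, 0, 0, 0, 0, 0, 0, 0, 0])

```text
time_s: 21.75
tool_pos: [0.536, 0.2622, 0.1872]
tool_rot: [180.0, -0.0, 0.1]
force: [0.7, -0.7, 2.9]
grip_width: 0.0497
grasp_force: 20.0
```

Request:
step_arm(steps=[0, 0, 0, 0, 0])

```text
time_s: 21.88
tool_pos: [0.5361, 0.2622, 0.1872]
tool_rot: [180.0, -0.0, 0.1]
force: [-0.9, -0.9, 3.9]
grip_width: 0.0494
grasp_force: 20.0
```

Request:
step_arm(steps=[0, 0, 0, -10, 0, 0, 0, 0, -40, 0, 0, 0, 0, -45, 0, 0, 5, 20, -38, 0, 0, 8, 45, 0, 0, 0, 8, 55, 0, 0, 0, 8, 55, 0, 0, 0, 8, 55, 0, 0, 0, 8, 50, 0, 0, 0, 5, 40, 0, 0, 0, 0, 18, 0, 0, 0, 0, 4, 0, 0])

```text
time_s: 23.38
tool_pos: [0.5863, -0.0799, 0.3197]
tool_rot: [-180.0, 0.0, 0.1]
force: [0.1, 0.1, -0.1]
grip_width: 0.0494
grasp_force: 20.0
```

Request:
step_arm(steps=[0, 0, 0, 0, 0, 0, 0, 0, 0, 0, 0, 0, 0, 0, 0])

```text
time_s: 23.75
tool_pos: [0.5865, -0.0783, 0.3198]
tool_rot: [-180.0, -0.0, 0.2]
force: [-0.1, 0.4, -1.1]
grip_width: 0.0493
grasp_force: 20.0
```

Request:
step_arm(steps=[0, 0, 0.5, 25, 0, 0, 0, 0, 25, 0, 0, 0, 0, 12, 0, 0, 0, 0, 8, 0, 0, 0, 0, 7, 0, 0, 0, 0, 7, 0, 0, 0, 0, 6, 0, 0, 0, 0, 5, 0, 0, 0, 0, 3, 0, 0, 0, 0, 1, 0, 0, 0, 0, 0, 0])

```text
time_s: 25.12
tool_pos: [0.5865, -0.0802, 0.2208]
tool_rot: [180.0, -0.0, 0.1]
force: [0.4, -0.2, 0.0]
grip_width: 0.0493
grasp_force: 20.0
```

Request:
step_arm(steps=[0.75, 0, 0, 0, 0, 0.75, 0, 0, 0, 0, 0.75, 0, 0, -15, 0, 0.75, 0, 0, -45, 0, 1, 0, 0, -50, 0, 1, -20, -40, -30, 0, 1, -25, -50, 0, 0, 1, -25, -55, 0, 0, 1, -30, -50, 0, 0, 1, -30, -50, 0, 0, 1, -30, -50, 0, 0, 1, -18, -50, 0, 0])

```text
time_s: 26.62
tool_pos: [0.4061, 0.2663, 0.3621]
tool_rot: [179.9, -0.2, 0.2]
force: [-0.3, 0.5, -1.5]
grip_width: 0.0871
grasp_force: 0.0
```

Request:
step_arm(steps=[1, 0, -17, 0, 0, 1, 0, 0, 0, 0, 1, 0, 0, 0, 0, 1, 0, 0, 0, 0])

```text
time_s: 27.12
tool_pos: [0.4084, 0.2802, 0.3608]
tool_rot: [180.0, -0.0, -0.0]
force: [0.5, 0.8, 0.1]
grip_width: 0.0872
grasp_force: 0.0
```

```bash
python3 - <<'E'
from h import *
hring(.431,.285,.043,w=75)
E
```

```text
tcp [0.4083 0.2803 0.3607] pred [314.2 199.6] 25.1
```

View pics/last.png

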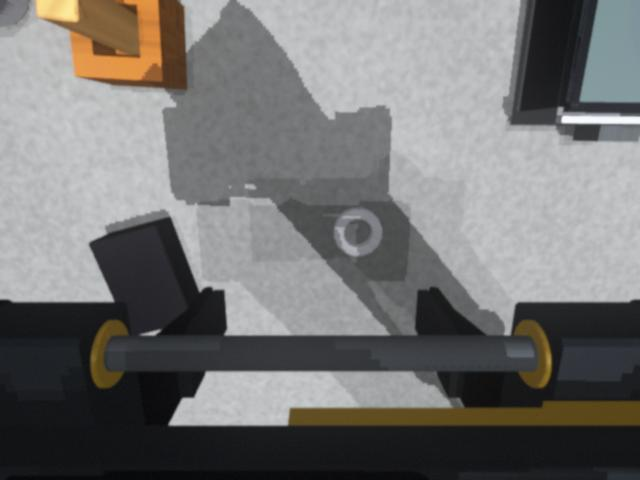

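Ring_d was knocked and now lies at pixel (358,231), with an outer radius of about 25 px. The rest is at the top left, near (128,40).

```bash
python3 - <<'E'
from h import *
im=cv2.imread('pics/last.png')
c=cam('wrist');p=ray(c,358,231,.012);print(p)
hring(p[0],p[1],.043,w=40)
# finer: bright/edge extents
g=c['image'].max(2)[195:268,320:395]
m=(g>135).astype(np.uint8)
n,l,s,ce=cv2.connectedComponentsWithStats(m);
print([(s[i].tolist(),ce[i].round(1).tolist()) for i in range(1,n) if s[i][4]>200])
for z,px in [(.052,[(72,75),(186,87),(180,0)])]:
    print([ray(c,*q,z).round(3).tolist() for q in px])
E
```

```text
[0.40344075 0.24707286 0.012     ]
tcp [0.4081 0.2807 0.3607] pred [358.3 230.9] 24.0
[([16, 31, 28, 30, 316], [27.0, 47.8])]
[[0.523, 0.45, 0.052], [0.516, 0.373, 0.052], [0.568, 0.372, 0.052]]
```

Request:
step_arm(steps=[1, -5, 20, 40, 0, 1, 0, 13.5, 45, 0, 1, 0, 0, 45, 0, 1, 0, 0, 30, 0, 1, 0, 0, 13, 0, 0.3, 0, 0, 0, 0, 0, 0, 0, 0, 0, 0, 0, 0, 0, 0, 0, 0, 0, 0, 0, 0, 0, 0, 0, 0, 0, 0, 0, 0, 0])

```text
time_s: 28.65
tool_pos: [0.403, 0.248, 0.188]
tool_rot: [180.0, -0.0, 0.1]
force: [0.8, 0.1, 3.2]
grip_width: 0.0424
grasp_force: 20.0
```

Request:
step_arm(steps=[0, 0, 0, -10, 0, 0, 0, 0, -40, 0, 0, 0, 0, -45, 0, 0, 10, 15, -37, 0, 0, 25, 45, 0, 0, 0, 28, 50, 0, 0, 0, 28, 50, 0, 0, 0, 28, 50, 0, 0, 0, 28, 50, 0, 0, 0, 26, 45, 0, 0, 0, 10, 20, 0, 0, 0, 0, 3, 0, 0])

```text
time_s: 30.15
tool_pos: [0.5866, -0.0807, 0.3197]
tool_rot: [-180.0, 0.0, -0.0]
force: [0.3, 0.0, -0.1]
grip_width: 0.0418
grasp_force: 20.0
```

Request:
step_arm(steps=[0, 0, 0, 0, 0, 0, 0, 0, 0, 0, 0, 0, 0, 0, 0])

```text
time_s: 30.52
tool_pos: [0.5862, -0.0783, 0.32]
tool_rot: [180.0, -0.0, 0.2]
force: [0.3, -0.3, -1.3]
grip_width: 0.0419
grasp_force: 20.0
```

```bash
python3 - <<'E'
from h import *
o=env.get_obs();print(o['tool_pos'])
c=cam('wrist');cv2.imwrite('pics/w8.png',np.ascontiguousarray(cv2.resize(c['image'][190:340,220:420,::-1],None,fx=3,fy=3)))
print(proj(c,np.array(o['tool_pos'])-[0,0,.182]))
E
```

```text
[ 0.58623334 -0.07826158  0.32003066]
[319.51785438 309.61935196]
```

View pics/w8.png

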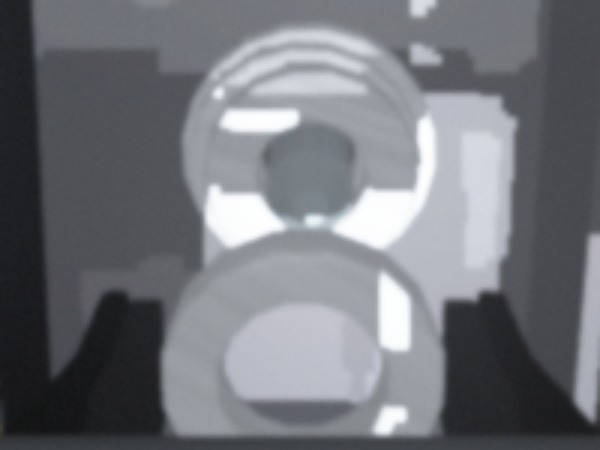

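The picture shows rings a, b and c stacked on the post and ring_d held about 8 crop-pixels (1.7 mm) to the left of the stack, so I shift by that much.

Request:
step_arm(steps=[0, 1, 1.5, 25, 0, 0, 0, 0, 20, 0, 0, 0, 0, 8, 0, 0, 0, 0, 6, 0, 0, 0, 0, 6, 0, 0, 0, 0, 6, 0, 0, 0, 0, 6, 0, 0, 0, 0, 5, 0, 0, 0, 0, 4, 0, 0, 0, 0, 1, 0, 0, 0, 0, 0, 0])

```text
time_s: 31.95
tool_pos: [0.5875, -0.0812, 0.2328]
tool_rot: [180.0, -0.0, 0.1]
force: [0.4, 0.3, 0.1]
grip_width: 0.0421
grasp_force: 20.0
```

Request:
step_arm(steps=[0.7, 0, 0, 0, 0, 0.7, 0, 0, 0, 0, 0.7, 0, 0, -10, 0, 0.7, 0, 0, -40, 0, 1, -10, 0, -45, 0, 1, -15, 0, -30, 0, 1, 0, 0, 0, 0, 1, 0, 0, 0, 0])

```text
time_s: 32.95
tool_pos: [0.5624, -0.0813, 0.3575]
tool_rot: [180.0, 0.0, 0.1]
force: [-0.9, -0.2, -0.3]
grip_width: 0.0855
grasp_force: 0.0
```

```bash
python3 - <<'E'
from h import *
print(env.get_obs()['tool_pos'])
c=cam('wrist');cv2.imwrite('pics/w9.png',np.ascontiguousarray(cv2.resize(c['image'][150:290,220:420,::-1],None,fx=4,fy=4,interpolation=2)))
for r,z in [(.032,.02),(.0285,.032),(.025,.044),(.0215,.056)]:
    q=np.array([proj(c,(.586+r*np.cos(t),-.0798+r*np.sin(t),z)) for t in np.linspace(0,6.28,60)]); q=(q-[220,150])*4; print(z,q.min(0).round(),q.max(0).round())
E
```

```text
[ 0.56239488 -0.08129315  0.35749147]
0.02 [238.  43.] [548. 352.]
0.032 [249.  66.] [536. 351.]
0.044 [261.  91.] [523. 350.]
0.056 [275. 117.] [509. 348.]
```

View pics/w9.png

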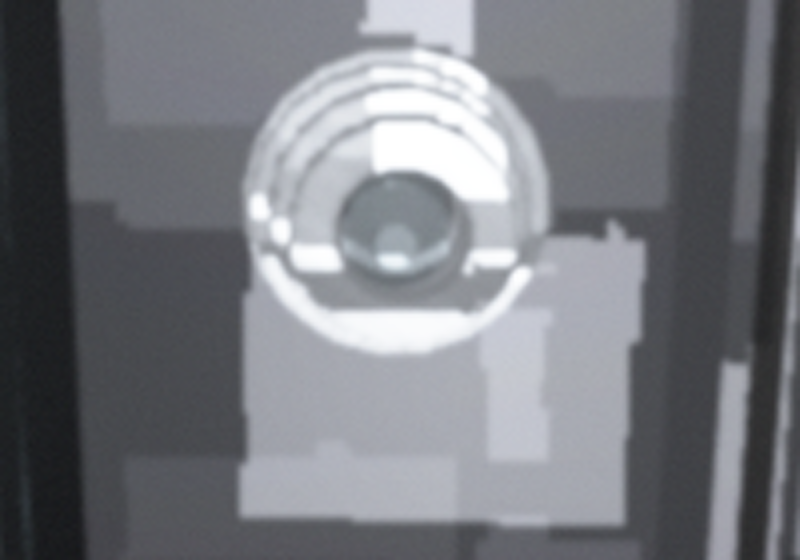

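The four rings are nested with upper edges at v ≈ 48, 70, 90 and 115, against predicted home positions of 43, 66, 91 and 117, so the stack is fully home. Next is shutting the cover.

Request:
step_arm(steps=[1, 12, -45, 0, 0, 1, 12.5, -45, 0, 0, 1, 0, -35, 0, 0, 1, 0, -9.5, 30, 0, 1, 0, 0, 40, 0, 1, 0, 0, 22, 0, 1, 0, 0, 6, 0, 0, 0, 0, 0, 0, 0, 0, 0, 0, 0, 0, 0, 0, 0, 0, 0, 0, 0, 0, 0, 0, 0, 0, 0, 0], grip_force=30)

```text
time_s: 34.5
tool_pos: [0.5868, 0.0533, 0.26]
tool_rot: [180.0, -0.0, 0.1]
force: [-0.8, -0.0, 0.7]
grip_width: 0.0449
grasp_force: 0.0
```

Request:
step_arm(steps=[0, 0, 0, 0, 0, 0, 0, 0, 0, 0, 0, 0, 0, 0, 0, 0, 0, 0, 0, 0, 0, 0, 0, 0, 0])

```text
time_s: 35.12
tool_pos: [0.5868, 0.0524, 0.2597]
tool_rot: [179.9, 0.0, 0.0]
force: [-0.9, -3.5, 1.7]
grip_width: 0.0162
grasp_force: 30.0
```

Request:
step_arm(steps=[0, 0, 10, 0, 0, 0, 0, 20, 0, 0, 0, 0, 25, 0, 0, 0, -0.5, 25, 0, 0, 0, -0.5, 25, 0, 0, 0, 0, 15, 0, 0, 0, 0, 7, 0, 0, 0, 0, 3, 0, 0, 0, 0, 2, 0, 0, 0, 0, 0, 0, 0])

```text
time_s: 36.38
tool_pos: [0.5856, -0.078, 0.2597]
tool_rot: [-180.0, 0.1, 0.2]
force: [-4.6, 2.5, 3.1]
grip_width: 0.0153
grasp_force: 30.0
```

Request:
step_arm(steps=[0, 0, 2, 0, 0, 0, 0, 0, 0, 0, 0, 0, 0, 0, 0])

```text
time_s: 36.75
tool_pos: [0.5856, -0.0783, 0.2597]
tool_rot: [-179.9, 0.1, 0.2]
force: [-4.2, 4.9, 2.1]
grip_width: 0.0161
grasp_force: 30.0
```

Request:
step_arm(steps=[0, 0, -1, 0, 0, 0.4, 0, 0, 0, 0, 0.4, 0, 0, 0, 0, 0.4, 0, 0, -30, 0, 0.5, 0, 0, -50, 0, 1, 0, -20, -50, 0, 1, -10, -55, 0, 0, 1, -10, -55, 0, 0, 1, -10, -55, 0, 0, 1, -10, -55, 0, 0, 1, -10, -55, 0, 0, 1, -10, -55, 0, 0])

```text
time_s: 38.25
tool_pos: [0.5254, 0.2715, 0.3901]
tool_rot: [180.0, -0.1, 0.1]
force: [0.5, -0.4, -0.4]
grip_width: 0.0867
grasp_force: 0.0
```

Request:
step_arm(steps=[1, 0, -55, 0, 0, 1, 0, -50, 0, 0, 1, 0, -40, 0, 0, 1, 0, 0, 0, 0, 1, 0, 0, 0, 0, 1, 0, 0, 0, 0])

```text
time_s: 39.0
tool_pos: [0.5261, 0.4135, 0.3897]
tool_rot: [179.9, -0.1, -0.0]
force: [0.5, 0.6, -0.1]
grip_width: 0.0871
grasp_force: 0.0
```

```bash
python3 - <<'E'
from h import *
print(env.get_obs()['tool_pos'],env.get_obs()['tool_rot'])
c=cam('wrist','w10.png')
print(proj(c,(.555,.417,.114)),proj(c,(.555,.417,.052)))
hsv=cv2.cvtColor(c['image'],cv2.COLOR_RGB2HSV)
m=((hsv[:,:,1]>90)&(hsv[:,:,0]<25)).astype(np.uint8); m[290:]=0
n,l,s,ce=cv2.connectedComponentsWithStats(m)
print([(s[i].tolist(),ce[i].round(1).tolist()) for i in range(1,n) if s[i][4]>300])
for v in (120,160,200,220,240): print(hsv[v,260:380:6].tolist())
E
```

```text
[0.52614811 0.41346118 0.38974317] [ 1.79932634e+02 -5.82041237e-02 -4.33798472e-02]
[314.20395238 208.80167016] [315.32599517 194.61594341]
[([0, 0, 142, 183, 21068], [60.1, 83.2]), ([421, 0, 131, 49, 3343], [477.8, 22.7]), ([279, 157, 76, 79, 5488], [315.3, 196.0])]
[[90, 5, 110], [105, 9, 115], [75, 4, 114], [120, 2, 112], [90, 2, 110], [90, 2, 110], [98, 9, 114], [100, 7, 115], [100, 7, 116], [105, 5, 111], [90, 2, 109], [90, 9, 117], [90, 7, 113], [100, 7, 117], [105, 4, 114], [75, 5, 111], [105, 5, 113], [90, 2, 109], [90, 2, 112], [120, 4, 115]]
[[90, 2, 112], [75, 4, 114], [90, 5, 113], [120, 2, 113], [13, 166, 117], [14, 168, 106], [13, 164, 101], [13, 161, 92], [13, 152, 87], [14, 157, 81], [13, 142, 79], [13, 137, 78], [12, 131, 80], [11, 106, 82], [12, 98, 81], [11, 49, 89], [100, 7, 110], [105, 4, 114], [90, 3, 102], [90, 3, 100]]
[[105, 6, 174], [100, 5, 169], [100, 5, 164], [11, 61, 101], [13, 162, 118], [13, 169, 115], [13, 161, 100], [16, 136, 142], [17, 135, 164], [16, 138, 159], [17, 139, 162], [16, 135, 155], [16, 133, 134], [13, 174, 116], [14, 170, 117], [13, 165, 113], [0, 7, 73], [30, 4, 72], [0, 3, 74], [0, 0, 77]]
[[90, 2, 143], [70, 5, 151], [110, 5, 146], [11, 68, 162], [14, 173, 189], [13, 172, 188], [14, 173, 189], [17, 132, 153], [16, 135, 149], [16, 132, 141], [17, 137, 149], [17, 133, 163], [14, 148, 102], [12, 160, 94], [13, 155, 94], [13, 83, 92], [30, 3, 73], [0, 7, 75], [0, 4, 72], [60, 4, 72]]
[[105, 3, 152], [105, 3, 147], [60, 2, 144], [60, 2, 144], [120, 2, 140], [90, 3, 146], [105, 4, 143], [90, 4, 143], [45, 4, 142], [90, 2, 143], [0, 0, 144], [120, 2, 151], [0, 0, 141], [75, 4, 143], [75, 3, 150], [135, 3, 157], [60, 2, 144], [90, 4, 143], [90, 2, 137], [30, 2, 107]]
```

View pics/w10.png

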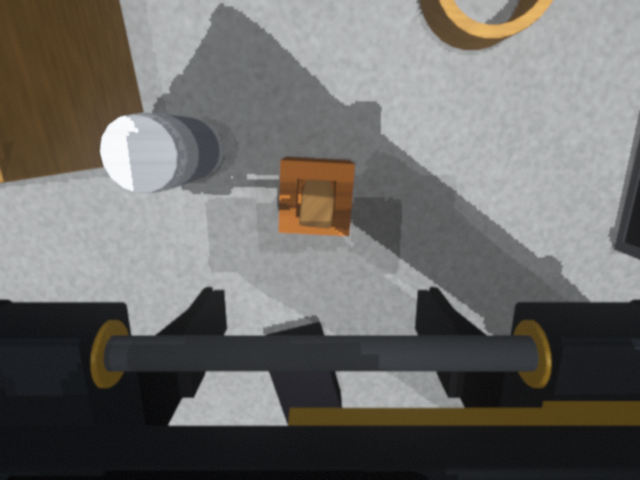

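The stick's top is at about (316,203) and its rest spans (279–355, 157–236), turned roughly -2.5° in yaw. The spray can at (140,152) is well clear.

```bash
python3 - <<'E'
from h import *
c=cam('wrist'); im=c['image']; hsv=cv2.cvtColor(im,cv2.COLOR_RGB2HSV)
m0=((hsv[:,:,1]>60)&(hsv[:,:,0]<25)).astype(np.uint8)
sub=np.zeros_like(m0); sub[145:245,265:370]=m0[145:245,265:370]
k=max(cv2.findContours(sub,0,2)[0],key=cv2.contourArea); print('rest px',cv2.minAreaRect(k))
P=np.array([ray(c,*p[0],.052)[:2]*1000 for p in k]).astype(np.float32); print('rest world@.052',cv2.minAreaRect(P))
s=((hsv[:,:,0]>=15)&(hsv[:,:,0]<=20)&(hsv[:,:,1]>100)&(hsv[:,:,2]>120)).astype(np.uint8)*sub
s=cv2.morphologyEx(s,cv2.MORPH_OPEN,np.ones((3,3),np.uint8))
k=max(cv2.findContours(s,0,2)[0],key=cv2.contourArea); print('stick px',cv2.minAreaRect(k),cv2.boundingRect(k))
P=np.array([ray(c,*p[0],.114)[:2]*1000 for p in k]).astype(np.float32); print('stick',cv2.minAreaRect(P))
print('V column u=316',hsv[170:232:2,316].tolist()); print('V row', hsv[208,290:345:2,2].tolist())
d=cam('scene');e=cam('side'); print(env.get_obs()['tool_pos'])
for C,b in ((d,(465,250,510,300)),(e,(235,315,285,375))):
    h=cv2.cvtColor(C['image'],cv2.COLOR_RGB2HSV); x0,y0,x1,y1=b
    q=((h[:,:,0]>=16)&(h[:,:,0]<=24)&(h[:,:,1]>60)).astype(np.uint8); z=np.zeros_like(q); z[y0:y1,x0:x1]=q[y0:y1,x0:x1]
    kk=max(cv2.findContours(z,0,2)[0],key=cv2.contourArea); r=cv2.boundingRect(kk); top=(r[0]+r[2]/2,r[1]+5); print(r,top,ray(C,*top,.114))
E
```

```text
rest px ((315.54351806640625, 196.20237731933594), (74.92500305175781, 76.8130874633789), 3.122130870819092)
rest world@.052 ((552.6784057617188, 417.131103515625), (61.30135726928711, 63.34029006958008), 86.84252166748047)
stick px ((316.1646423339844, 210.51828002929688), (32.025146484375, 31.693851470947266), 6.34019136428833) (300, 194, 33, 34)
stick ((553.5851440429688, 415.7943420410156), (21.329227447509766, 21.48676109313965), 83.7131118774414)
V column u=316 [[14, 176, 142], [14, 177, 143], [14, 180, 142], [14, 175, 144], [14, 173, 137], [15, 140, 111], [16, 130, 102], [16, 130, 104], [17, 135, 104], [17, 130, 104], [16, 130, 104], [17, 131, 105], [17, 134, 112], [16, 136, 144], [17, 136, 158], [17, 135, 162], [17, 135, 163], [17, 134, 162], [16, 134, 160], [16, 135, 160], [17, 135, 157], [17, 135, 153], [17, 134, 148], [17, 132, 147], [16, 134, 146], [16, 133, 140], [16, 125, 116], [16, 124, 117], [15, 147, 134], [14, 176, 180], [14, 175, 186]]
V row [89, 116, 159, 119, 84, 108, 151, 163, 162, 159, 161, 162, 161, 160, 160, 152, 149, 148, 147, 153, 155, 134, 93, 101, 102, 101, 102, 103]
[0.52555924 0.41421404 0.38993598]
(476, 265, 17, 26) (484.5, 270) [0.56012578 0.41094167 0.114     ]
(251, 328, 16, 35) (259.0, 333) [0.54582245 0.42236175 0.114     ]
```

Request:
step_arm(steps=[1, 14, -1, 0, 0, 1, 14, -0.5, 0, 5, 1, 0, 0, 50, 0, 1, 0, 0, 50, 0, 1, 0, 0, 30, 0, 1, 0, 0, 15, 0, 0.4, 0, 0, 0, 0, 0, 0, 0, 0, 0, 0, 0, 0, 0, 0, 0, 0, 0, 0, 0, 0, 0, 0, 0, 0, 0, 0, 0, 0, 0], grip_force=40)

```text
time_s: 40.7
tool_pos: [0.5531, 0.4167, 0.2448]
tool_rot: [180.0, -0.0, -4.9]
force: [0.8, -0.3, -0.1]
grip_width: 0.035
grasp_force: 0.0
```

Request:
step_arm(steps=[0, 0, 0, 0, 0, 0, 0, 0, 0, 0, 0, 0, 0, 0, 0, 0, 0, 0, 0, 0])

```text
time_s: 41.2
tool_pos: [0.553, 0.4167, 0.2446]
tool_rot: [180.0, 0.0, -4.9]
force: [-0.4, 0.2, 1.2]
grip_width: 0.0215
grasp_force: 40.0
```

Request:
step_arm(steps=[0, 0, 0, -10, 0, 0, 0, 0, -25, 0, 0, 0, 0, -35, 0, 0, 0, 0, -35, 0, 0, 0, 0, -25, -4.3, 0, 0, 25, 0, 0, 0, -5, 45, 0, 0, 0, -5, 50, 0, 0, 0, -5, 50, 0, 0, 0, -6, 50, 0, 0, 0, -6, 50, 0, 0, 0, -6, 50, 0, 0])

```text
time_s: 42.7
tool_pos: [0.5163, 0.0958, 0.3755]
tool_rot: [180.0, -0.1, -0.6]
force: [-0.1, 0.3, -0.3]
grip_width: 0.0224
grasp_force: 40.0
```

Request:
step_arm(steps=[0, -6, 50, 0, 0, 0, -6, 50, 0, 0, 0, -6, 50, 0, 0, 0, -2, 45, 0, 0, 0, 0, 35, 0, 0, 0, 0, 15, 0, 0, 0, 0, 0, 0, 0, 0, 0, 0, 0, 0, 0, 0, 0, 0, 0])

```text
time_s: 43.82
tool_pos: [0.4945, -0.1459, 0.3749]
tool_rot: [-180.0, -0.0, -0.4]
force: [0.1, -0.0, 0.1]
grip_width: 0.0217
grasp_force: 40.0
```

```bash
python3 - <<'E'
from h import *
o=env.get_obs();print(o['tool_pos'],o['tool_rot'],o['grip_width'])
c=cam('wrist','w11.png'); g=c['image'].mean(2)
for x in (.525,.545,.57,.60,.63):
    pr=[]
    for y in np.arange(-.170,-.130,.002):
        u,v=proj(c,(x,y,.068)); pr.append(int(cv2.getRectSubPix(g.astype(np.float32),(1,1),(float(u),float(v)))[0,0]))
    print(x,proj(c,(x,-.148,.068)).round(),pr)
print('y -.170..-.132 step .002')
print('tip',proj(c,np.array(o['tool_pos'])-[0,0,.2406]))
E
```

```text
[ 0.49454287 -0.14593366  0.37486416] [-1.79990118e+02 -9.96543197e-03 -4.26271844e-01] 0.02169838154221997
0.525 [323. 198.] [185, 173, 170, 141, 104, 104, 104, 104, 89, 98, 61, 43, 47, 95, 91, 50, 55, 167, 205, 205, 205]
0.545 [323. 171.] [112, 112, 115, 113, 119, 119, 121, 120, 112, 123, 60, 47, 50, 112, 94, 58, 66, 184, 207, 208, 207]
0.57 [322. 135.] [131, 131, 177, 147, 120, 122, 122, 121, 111, 128, 59, 50, 56, 118, 89, 63, 73, 195, 207, 207, 208]
0.6 [322.  90.] [213, 215, 199, 175, 202, 202, 201, 198, 173, 198, 74, 63, 88, 195, 115, 89, 107, 201, 206, 207, 208]
0.63 [322.  42.] [199, 193, 182, 177, 198, 198, 197, 187, 186, 158, 62, 61, 89, 189, 116, 82, 110, 204, 205, 206, 205]
y -.170..-.132 step .002
tip [319.89781457 266.85855495]
```

Request:
step_arm(steps=[0, 11, 1, 0, 0, 0, 11, 0.5, 0, 0, 0, 0, 0, 25, 0, 0, 0, 0, 20, 0, 0, 0, 0, 10, 0, 0, 0, 0, 3, 0, 0, 0, 0, 0, 0, 0, 0, 0, 0, 0, 0, 0, 0, 0, 0])

```text
time_s: 45.0
tool_pos: [0.5164, -0.1494, 0.3173]
tool_rot: [180.0, -0.1, -0.6]
force: [-1.3, 0.4, -0.8]
grip_width: 0.0219
grasp_force: 40.0
```

Request:
step_arm(steps=[0, 0, 0, 0, 0, 0, 0, 0, 0, 0])

```text
time_s: 45.25
tool_pos: [0.5162, -0.1494, 0.3169]
tool_rot: [180.0, -0.0, -0.6]
force: [-0.3, -1.0, -1.0]
grip_width: 0.0217
grasp_force: 40.0
```

Request:
step_arm(steps=[0, 0, -1.5, 0, 0, 0, 0, 0, 4, 0, 0, 0, 0, 4, 0, 0, 0, 0, 3, 0, 0, 0, 0, 1, 0, 0, 0, 0, 0, 0, 0, 0, 0, 0, 0])

```text
time_s: 46.12
tool_pos: [0.5163, -0.148, 0.3048]
tool_rot: [180.0, -0.0, -0.6]
force: [0.2, -0.4, -0.2]
grip_width: 0.0217
grasp_force: 40.0
```

Request:
step_arm(steps=[0, 0, 0, 0.5, 0, 0, 1.5, 0, 0, 0, 0, 2.5, 0, 0, 0, 0, 2.5, 0, 0, 0, 0, 2.5, 0, 0, 0, 0, 2.5, 0, 0, 0, 0, 2.5, 0, 0, 0, 0, 2.5, 0, 0, 0, 0, 2.5, 0, 0, 0, 0, 2.5, 0, 0, 0, 0, 2.5, 0, 0, 0, 0, 2.5, 0, 0, 0])

```text
time_s: 47.62
tool_pos: [0.5429, -0.1482, 0.3044]
tool_rot: [180.0, 0.0, -0.6]
force: [-3.7, -0.6, 5.2]
grip_width: 0.0214
grasp_force: 40.0
```

Request:
step_arm(steps=[0, 2.5, 0, -0.2, 0, 0, 2.5, 0, 0, 0, 0, 2.5, 0, 0, 0, 0, 2.5, 0, 0, 0, 0, 2.5, 0, 0, 0, 0, 2.5, 0, 0, 0, 0, 2.5, 0, 0, 0, 0, 2.5, 0, 0, 0, 0, 2.5, 0, 0, 0, 0, 2.5, 0, 0, 0, 0, 2.5, 0, 0, 0, 0, 2.5, 0, 0, 0])

```text
time_s: 49.12
tool_pos: [0.5729, -0.1485, 0.3045]
tool_rot: [180.0, 0.0, -0.6]
force: [-2.7, -0.3, 4.5]
grip_width: 0.0216
grasp_force: 40.0
```

Request:
step_arm(steps=[0, 2.5, 0, 0, 0, 0, 2.5, 0, 0, 0, 0, 2.5, 0, 0, 0, 0, 2.5, 0, 0, 0, 0, 2.5, 0, 0, 0, 0, 2.5, 0, 0, 0, 0, 2.5, 0, 0, 0, 0, 2.5, 0, 0, 0, 0, 2.5, 0, 0, 0, 0, 2.5, 0, 0, 0, 0, 2.5, 0, 0, 0, 0, 2.5, 0, 0, 0])

```text
time_s: 50.62
tool_pos: [0.6029, -0.1488, 0.3045]
tool_rot: [180.0, 0.0, -0.6]
force: [-3.1, 0.1, 4.7]
grip_width: 0.0218
grasp_force: 40.0
```

Request:
step_arm(steps=[0, 2.5, 0, 0, 0, 0, 2.5, 0, 0, 0, 0, 2.5, 0, 0, 0, 0, 2.5, 0, 0, 0, 0, 2.5, 0, 0, 0, 0, 2.5, 0, 0, 0, 0, 2.5, 0, 0, 0, 0, 2.5, 0, 0, 0, 0, 2.5, 0, 0, 0, 0, 2.5, 0, 0, 0, 0, 2.5, 0, 0, 0, 0, 2.5, 0, 0, 0])

```text
time_s: 52.12
tool_pos: [0.6329, -0.1491, 0.3045]
tool_rot: [180.0, 0.0, -0.6]
force: [-2.8, 0.6, 4.9]
grip_width: 0.0219
grasp_force: 40.0
```

Request:
step_arm(steps=[0, 2.5, 0, 0, 0, 0, 2.5, 0, 0, 0, 0, 2.5, 0, 0, 0, 0, 2.5, 0, 0, 0, 0, 2.5, 0, 0, 0, 0, 2.5, 0, 0, 0, 0, 2.5, 0, 0, 0, 0, 1.5, 0, 0, 0, 0, 0, 0, 0, 0, 0, 0, 0, 0, 0, 0, 0, 0, 0, 0, 0, 0, 0, 0, 0])

```text
time_s: 53.62
tool_pos: [0.6519, -0.1493, 0.3045]
tool_rot: [180.0, -0.0, -0.6]
force: [-1.5, 0.5, 4.1]
grip_width: 0.0219
grasp_force: 40.0
```

Request:
step_arm(steps=[0, 0, 0, -10, 0, 0, 0, 0, -25, 0, 0, 0, 0, -35, 0, 0, -8, -30, 0, 0, 0, -9, -45, 0, 0, 0, -9, -50, 0, 0, 0, -9, -50, 0, 0, 0, -9, -50, 0, 0, 0, -9, -50, 0, 0, 0, -9, -50, 0, 0, 0, -9, -50, 0, 0, 0, -9, -50, 0, 0])

```text
time_s: 55.12
tool_pos: [0.5758, 0.278, 0.3744]
tool_rot: [-180.0, -0.0, -0.6]
force: [0.9, 1.0, -0.8]
grip_width: 0.0216
grasp_force: 40.0
```

Request:
step_arm(steps=[0, -9, -50, 0, 0, 0, -5, -45, 0, 0, 0, -2, -30, 0, 0, 0, 0, -12, 0, 4.3, 0, 0, 0, 0, 0, 0, 0, 0, 0, 0, 0, 0, 0, 0, 0])

```text
time_s: 56.0
tool_pos: [0.5621, 0.4125, 0.3744]
tool_rot: [180.0, -0.0, -4.9]
force: [0.2, 0.2, -1.4]
grip_width: 0.0218
grasp_force: 40.0
```

```bash
python3 - <<'E'
from h import *
o=env.get_obs();print(o['tool_pos'],o['tool_rot'],o['grip_width'])
E
```

```text
[0.56211163 0.41251779 0.3744375 ] [ 1.79964217e+02 -2.49507854e-02 -4.94786632e+00] 0.021762596791167297
```

Request:
step_arm(steps=[0, -9.5, -3.5, 0, 0, 0, 0, 0, 0, 0, 0, 0, 0, 30, 0, 0, 0, 0, 30, 0, 0, 0, 0, 20, 0, 0, 0, 0, 8, 0, 0, 0, 0, 8, 0, 0, 0, 0, 0, 0])

```text
time_s: 57.0
tool_pos: [0.5524, 0.418, 0.2785]
tool_rot: [-180.0, -0.0, -4.9]
force: [0.5, -0.1, -0.7]
grip_width: 0.0219
grasp_force: 40.0
```

Request:
step_arm(steps=[0, 0, 1, 6, 0, 0, 0, 0, 6, 0, 0, 0, 0, 6, 0, 0, 0, 0, 5, 0, 0, 0, 0, 5, 0, 0, 0, 0, 3, 0, 0, 0, 0, 2, 0, 0, 0, 0, 0, 0, 0, 0, 0, 0, 0])

```text
time_s: 58.12
tool_pos: [0.5523, 0.417, 0.2456]
tool_rot: [-180.0, -0.0, -4.9]
force: [0.1, -0.1, -1.0]
grip_width: 0.0216
grasp_force: 40.0
```

Request:
step_arm(steps=[0, 0, 0, 0.7, 0, 0, 0, 0, 0, 0, 0.7, 0, 0, 0, 0, 0.7, 0, 0, 0, 0, 0.7, 0, 0, 0, 0, 0.7, 0, 0, -10, 0, 0.7, 0, 0, -30, 0, 0.7, 0, 0, -45, 0, 1, -10, 0, -45, 0, 1, -16, 0, -10, 0, 1, 0, 0, 0, 0, 1, 0, 0, 0, 0])

```text
time_s: 59.62
tool_pos: [0.5265, 0.4185, 0.3831]
tool_rot: [179.9, 0.1, -4.9]
force: [0.0, -0.2, 0.4]
grip_width: 0.0855
grasp_force: 0.0
```

```bash
python3 - <<'E'
from h import *
o=env.get_obs();print(o['tool_pos'],o['grip_width'],o['time_s'])
c=cam('wrist','w12.png'); hsv=cv2.cvtColor(c['image'],cv2.COLOR_RGB2HSV)
p=proj(c,(.553,.416,.114)).astype(int); print(p)
m=((hsv[:,:,0]>=15)&(hsv[:,:,0]<=20)&(hsv[:,:,1]>100)&(hsv[:,:,2]>120)).astype(np.uint8)
s=np.zeros_like(m); s[p[1]-45:p[1]+45,p[0]-45:p[0]+45]=m[p[1]-45:p[1]+45,p[0]-45:p[0]+45]
s=cv2.morphologyEx(s,cv2.MORPH_OPEN,np.ones((3,3),np.uint8))
k=max(cv2.findContours(s,0,2)[0],key=cv2.contourArea)
P=np.array([ray(c,*q[0],.114)[:2]*1000 for q in k]).astype(np.float32); print('stick',cv2.minAreaRect(P))
for n,b in (('scene',(465,250,510,300)),('side',(235,315,285,375))):
    C=cam(n); h=cv2.cvtColor(C['image'],cv2.COLOR_RGB2HSV); x0,y0,x1,y1=b
    q=((h[:,:,0]>=16)&(h[:,:,0]<=24)&(h[:,:,1]>60)).astype(np.uint8); z=np.zeros_like(q); z[y0:y1,x0:x1]=q[y0:y1,x0:x1]
    kk=max(cv2.findContours(z,0,2)[0],key=cv2.contourArea); r=cv2.boundingRect(kk); print(n,r)
E
```

```text
[0.52651305 0.41853948 0.38309478] 0.08553344380317161 59.625
[319 213]
stick ((553.1082153320312, 416.2507629394531), (20.943817138671875, 21.103992462158203), 84.4793930053711)
scene (475, 265, 18, 27)
side (251, 328, 16, 34)
```

```bash
python3 -c "
from cell import env
print(env.sign_off())"
```

```text
the job is handed in; nothing more can be done
None
```

The job is handed in at about 60 s of the 210 s allowed, with no verdict returned; by my measurements all four rings are home on the post, the cover is shut, the groove was run slowly end to end, and the stick is back upright in its rest.

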